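# Send used culture dishes through the flap of the return chute

### The job

Slide the stack of culture dishes along the deck of the return chute with your fingertips, gently pushing it through the hanging orange flap until it goes down the ramp and lies flat in the white tray behind. Then draw the fingers back so that the flap swings shut. Only push the stack, never pinch or lift it, and leave the things beside the chute where they are.

Things in the scene. Friction and masses are not known exactly. Their poses are not given: they have to be found in the camera images.
- chute: Dish return chute, a fixed metal unit 366 mm long, 144 mm wide, open on top everywhere. Origin on the worktop below the middle of the flap's hinge axis; x points the way the dishes go (x = -150 mm open end of the deck, flap at 0, ramp from +20, tray 125 to 210), y across, z up.
- deck_at_flap (a point): Point on the top of the flat grey deck below the middle of the hinge axis (chute x = 0, y = 0, z = 50 mm); axes as the chute's. The deck runs from chute x = -150 (open end) to +20 mm, 132 mm wide between the sides; kerbs 8 mm high, 6 mm thick along both edges (y = +-66 to +-72) from x = -150 to -5 mm.
- ramp_edge (a point): Middle of the deck's far edge (chute x = 20, z = 50 mm), where the slick white liner (the deck's last 14 mm, then the ramp) goes down to the tray, 24 deg at first, easing lower down. The stack tips and slides down by itself once its centre has passed this edge.
- cheek_top (a point): Top of the hinge cheek on the chute's +y side (chute x = 0, y = 69, z = 120 mm). A like cheek stands at y = -69. Each is an upright aluminium plate 6 mm thick, chute x = -5 to +50 mm; with its boss it reaches out to 77 mm from the middle. Nothing spans the gap between the cheeks but the flap.
- tray_floor (a point): Middle of the white tray's floor (chute x = 167.5, y = 0, z = 7 mm): 85 mm along x by 132 mm, slick, walls up to z = 50 mm on both sides and the end.
- flap (a joint): Angle of the orange gravity flap, rad: 0 = hanging shut, grows as its lower edge swings to the chute's +x, 1.5 at most; it cannot swing the other way. Hinge axis across the chute at chute x = 0, z = 110 mm. It falls shut by its own weight (20 g, no spring), and follows fingers that draw back.
- flap_blade (a point): Middle of the flap's blade (122 mm wide, 39 high, 3 thick, polished), 37.5 mm below the hinge axis; when shut it covers 3 to 42 mm above the deck. A 6 mm wide arm at each end (y = +-58 to +-64) carries it; between the arms it is open above, so a fingertip pointing down can follow the stack till the finger's front is about 15 mm past the hinge axis.
- dishes_center (a point): Centre, half-way up, of the stack of three white translucent culture dishes: 63 mm diameter, 38 mm high, 30 to 70 g, in one piece, z axis up. It starts upright on the deck on the open-end side of the flap.
- reagent_orange: Bystander: small clear reagent bottle with orange cap, 36 mm diameter, 67 mm high; origin at the middle of its underside. Leave it alone.
- jar: Bystander: small open clear sample jar, 42 mm diameter, 60 mm high; origin at the middle of its underside. Leave it alone.
- tape: Bystander: roll of blue label tape lying flat, 64 mm diameter, 18 mm high; origin at the middle of its underside. Leave it alone.
Things that resemble listed ones, but are neither listed nor needed, are in the scene too. Of the things like the part that bears dishes_center, leave any that is blue, red or yellow; of the rest the larger one is meant.

How it is judged (in metres and radians):
On the way, in this order (a step that is already met when the one before it is completed fails the run):
1. the dishes, on the deck, push the flap well open (value of joint flap above 0.5 rad and x of dishes_center in the frame of chute between -0.045 and 0.06 m and y of dishes_center in the frame of chute between -0.066 and 0.066 m).
2. the dishes have gone through and down into the tray (x of dishes_center in the frame of chute between 0.115 and 0.21 m and y of dishes_center in the frame of chute between -0.066 and 0.066 m and z of dishes_center in the frame of chute below 0.045 m and angle between dishes_center's own z axis and vertical below 0.21 rad), for 0.2 s.
At the end, for the whole second after the job is handed in: The stack of dishes lies flat (within 0.2 rad) on the tray floor behind the flap (its centre 115 to 210 mm past the hinge axis, under 45 mm above the worktop), the flap hangs shut (under 0.08 rad) and the bystanders stand within 15 mm of where they were (all of step 2 and value of joint flap below 0.08 rad and distance of each of reagent_orange, jar, tape from where it was at the start of the episode below 0.015 m); the robot touches nothing.
It fails at once if the dishes are lifted (more than 15 mm off the deck) (z of dishes_center in the frame of chute above 0.084 m).
It fails at once if the dishes are tipped over (angle between dishes_center's own z axis and vertical above 0.9 rad).
It fails at once if the dishes are pinched or pressed hard (over 10 N) (contact force between the fingers and dishes above 10 N).
It fails at once if a thing beside the chute (reagent bottle, sample jar, tape roll) is moved more than 15 mm (distance of any of reagent_orange, jar, tape from where it was at the start of the episode above 0.015 m).
It also fails if it takes over 35 s, if anything falls off the work surface, if the arm or the gripper's body presses on something with over 40 N, if the wrist force passes 120 N, or if a joint passes its speed limit or range.

### The arm

A 6-joint arm with a two-finger parallel gripper is mounted at the origin on a cart in front of the work surface, level with it; the furniture and walls round the work are solid. World frame = base frame: x ahead of the robot, y to its left, z up, the work surface at z = 0. Lengths are in mm, angles in rad, forces in N, time in s.
With the tool pointing down it reaches from about 325 to 900 mm from the base axis. Payload 6.1 kg.
Tool frame: the origin (TCP) lies at the very end of the fingers, on their centre line; the grasp point (between the pads) lies 19 mm behind it (arm.grasp_offset is the distance from the TCP to the grasp point, in mm); z points along the fingers, y is the line along which they close (so a half turn about z gives the same grasp; the last joint's range is limited). The gripper opens to 85 mm and grips with 20 to 120 N. Pads are 22 mm wide; open, the fingers measure 114 mm over their backs; the gripper's body (76 mm by 85 mm) begins 54 mm behind the grasp point. The pads swing forward as they close: fully open they stand 13 mm farther back than shut.
Start: joints at [-1.273, 0.22, 1.526, -0, 1.395, -0.126], TCP at [257.009, -569.703, 198] pointing down, gripper open.
Joint ranges: [-2.98, 2.98], [-0.91, 2.08], [0.09, 2.57], [-1.24, 4.39], [0.2, 2.65], [-2.68, 2.68]. Speed limits (rad/s): [2.57, 2.57, 3.01, 3.14, 3.14, 3.14].

### API

Orientations are given as [roll, pitch, yaw] about the fixed x, y, z axes, in that order (R = Rz(yaw) Ry(pitch) Rx(roll)).
In Python, from rig import arm gives the robot as it stands. Calls block until the motion is done:
- arm.reach(position, orientation): joint-space move of the TCP to a pose.
- arm.servo_line(position, speed=150, ori=None): straight line of the TCP; ori=None keeps the orientation; speed is the mean speed in mm/s.
- arm.move_joints(angles): joint-space move.
- arm.gripper_open() and arm.gripper_close(): open the fingers fully, or close them until they stop; the grip force is fixed at half the most.
- arm.hold(seconds).
- arm.ik(position, orientation): joint angles nearest the present ones, or None.
- arm.get_state(): the state.
- arm.grab_frame(name): name is "scene" or "top" or "wrist"; returns the picture (384x512x3 uint8, red, green, blue); there is no depth.
- arm.get_calibration(name): a dict with "fx", "fy", "cx", "cy" (pixels), "world_from_camera" (4x4, takes a point from camera to world coordinates). Camera axes: x right, y down, z forward; pixel columns grow to the right and rows downward; lengths in mm; the calibration is good to about 2 mm. A picture is of the moment at which its call begins: read the wrist's pose just before it. get_calibration takes no time and is no camera call; for the wrist camera it gives the pose at the moment of the call.
A pose or a line that the arm cannot do raises arm.Unreachable and nothing moves.
- arm.finish_job(): hands the job in; it is judged then, once.
The state is a dict: "time_s": time; "joints": joint angles; "qvel": joint speeds; "tau": joint torques, N m; "tool_pos": TCP position; "tool_rot": TCP orientation; "contact_force": force on the tool from outside, world axes, zero at the start; "torque": the same for the moment, N m; "finger_gap": opening from 0.0 (shut) to 1.0 (fully open); "grasp_force": force on a finger pad.
Only numpy, scipy, OpenCV 4.12 (cv2) and the standard library are available. Lean on these libraries where they do the work, as an engineer would, in place of code of your own. Each camera call takes 0.05 s, during which the arm holds its last target. There are 200 camera calls.

## Working session

There is one attempt and no reset: what is moved stays moved. The work goes in short steps, each a Python script; the robot and the scene stay as the last script left them, time stands still between calls to the robot, and variables do not carry over. Pictures are saved under pics/ and viewed, at most 10 in all, crops included, and the job is handed in when it is done.

```bash
mkdir -p pics; ls
python3 - <<'E'
from rig import arm
import cv2,numpy as np
np.set_printoptions(precision=4,suppress=True)
for n in("scene","top"):
    im=arm.grab_frame(n); cv2.imwrite(f"pics/{n}.png",im[:,:,::-1]); c=arm.get_calibration(n); print(n,c)
a=cv2.imread("pics/scene.png");b=cv2.imread("pics/top.png")
cv2.imwrite("pics/top15.png",cv2.resize(b,(800,600),interpolation=cv2.INTER_CUBIC));cv2.imwrite("pics/scene15.png",cv2.resize(a,(800,600),interpolation=cv2.INTER_CUBIC))
print(arm.get_state())
E
```

```text
pics
scene {'fx': 387.12279733829587, 'fy': 387.12279733829587, 'cx': 258.5808729859185, 'cy': 196.26137381722828, 'world_from_camera': array([[   0.7007,   -0.3168,    0.6393,   26.989 ],
       [  -0.7134,   -0.3037,    0.6315, -526.334 ],
       [  -0.0058,   -0.8986,   -0.4388,  462.0448],
       [   0.    ,    0.    ,    0.    ,    1.    ]])}
top {'fx': 452.9963340369646, 'fy': 452.9963340369646, 'cx': 258.18825030157404, 'cy': 193.9996713772689, 'world_from_camera': array([[   0.0146,   -0.9915,    0.1291,  444.39  ],
       [  -0.9998,   -0.0158,   -0.0083,   33.061 ],
       [   0.0103,   -0.129 ,   -0.9916, 1060.7195],
       [   0.    ,    0.    ,    0.    ,    1.    ]])}
{'time_s': 0.1, 'joints': array([-1.2731,  0.2212,  1.5275,  0.    ,  1.3947, -0.1261]), 'qvel': array([-0.0002, -0.0011, -0.0012,  0.0006,  0.0006, -0.0007]), 'tau': array([  0.0012, -49.8242, -39.0548,  -0.0001,   0.0057,   0.    ]), 'tool_pos': array([ 256.8348, -569.1054,  196.979 ]), 'tool_rot': array([-3.1398, -0.0002,  0.4238]), 'contact_force': array([-1.1752, -0.1112, -0.4938]), 'torque': array([ 0.0111, -0.0178,  0.0348]), 'grasp_force': 0.0, 'finger_gap': 1.001187718197054}
```

View pics/top15.png

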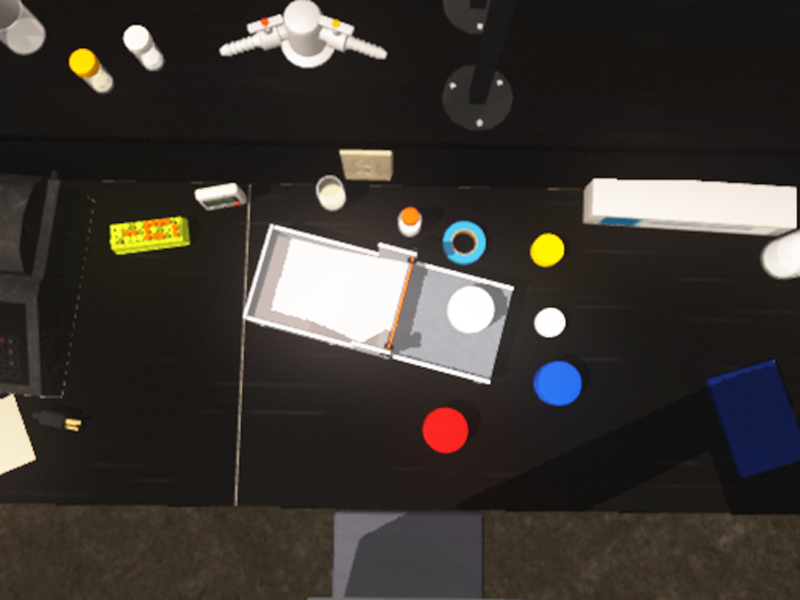

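View pics/scene15.png

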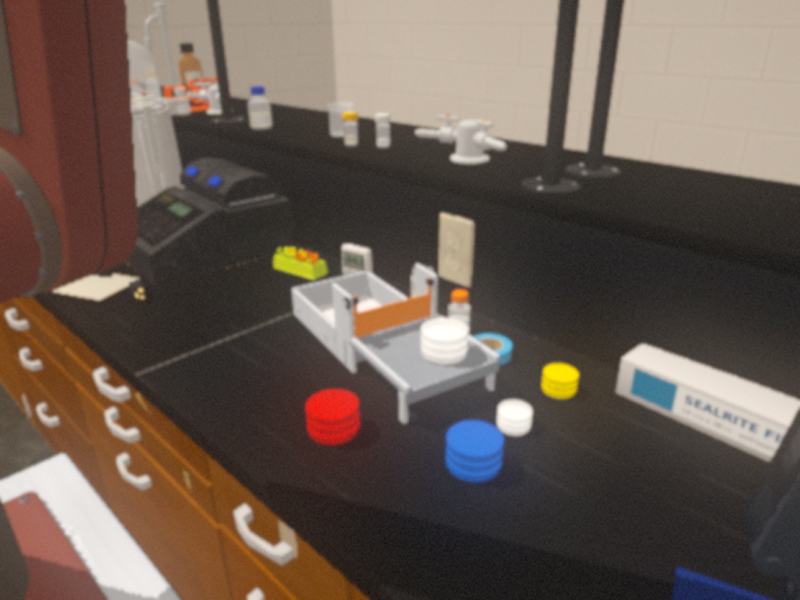

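The top view shows the chute pointing left (chute +x ≈ world +y). In 800×600 pixels, the hinge runs (411,260)–(389,347), the open-end corners are at (513,288) and (490,381), and the white stack is at (470,309), off-centre on the deck. The bottle, tape and jar are on the far side. The scene view confirms the big white stack standing upright on the deck.

```bash
cat > h.py <<'E'
import numpy as np,cv2
def cast(c,uv,z):
    uv=np.atleast_2d(uv).astype(float); T=c["world_from_camera"]
    d=np.c_[(uv[:,0]-c["cx"])/c["fx"],(uv[:,1]-c["cy"])/c["fy"],np.ones(len(uv))]@T[:3,:3].T
    return T[:3,3]+d*((z-T[2,3])/d[:,2])[:,None]
E
python3 - <<'E'
from rig import arm
from h import *
np.set_printoptions(precision=1,suppress=True)
c=arm.get_calibration("top"); im=cv2.imread("pics/top.png"); s=.64
hsv=cv2.cvtColor(im,cv2.COLOR_BGR2HSV)
# dish: bright blob in deck region
m=((hsv[...,2]>215)&(hsv[...,1]<40)).astype(np.uint8)
n,l,st,ce=cv2.connectedComponentsWithStats(m)
k=[i for i in range(1,n) if np.hypot(*(ce[i]-np.array([470,309])*s))<12 and st[i,4]>200]
for i in k: print("dish px",ce[i],st[i],"w",cast(c,ce[i],88))
o=((hsv[...,0]<14)&(hsv[...,1]>120)&(hsv[...,2]>80)).astype(np.uint8)
o[:, :240]=0;o[:,270:]=0;o[:160]=0;o[228:]=0
ys,xs=np.nonzero(o);p=np.c_[xs,ys];print(len(p))
r=p[p[:,1].argsort()];print(r[:4],r[-4:])
top=r[r[:,1]<r[0,1]+4].mean(0);bot=r[r[:,1]>r[-1,1]-4].mean(0)
H=cast(c,[top,bot],110);print("hinge ends",top,bot,H,np.linalg.norm(H[0]-H[1]),H.mean(0))
K=cast(c,np.array([[513,288],[490,381]])*s,58);T=cast(c,np.array([[272,227],[246,319]])*s,50)
print("open",K,np.linalg.norm(K[0]-K[1]),"tray",T,np.linalg.norm(T[0]-T[1]))
d=T.mean(0)-K.mean(0);print("len",np.linalg.norm(d[:2]),"yaw",np.arctan2(d[1],d[0]), "yaw from ends",[np.arctan2(*(q[0]-q[1])[[1,0]])+np.pi/2 for q in(K,T,H)])
u=d[:2]/np.linalg.norm(d[:2]);print("origin from K",K.mean(0)[:2]+150*u,"from T",T.mean(0)[:2]-213*u)
for nm,q,z in(("bottle",(410,214),67),("tape",(464,242),18),("jar",(330,188),60),("small white",(549,322),25)):print(nm,cast(c,np.array(q)*s,z))
E
```

```text
dish px [300.7 197.7] [286 183  30  30 716] w [[564.4 -67.2  88. ]]
66
[[262 165]
 [263 165]
 [264 165]
 [262 166]] [[247 222]
 [248 222]
 [249 222]
 [249 223]]
hinge ends [263.1 166.1] [248.3 221.4] [[628.4  15.4 110. ]
 [509.8  45.  110. ]] 122.20185459594177 [569.1  30.2 110. ]
open [[ 599.4 -132.3   58. ]
 [ 466.2  -99.1   58. ]] 137.25954815036877 tray [[684.9 217.7  50. ]
 [549.5 249.7  50. ]] 139.0858589168168
len 359.4661504468519 yaw 1.3337656793171568 yaw from ends [np.float64(1.3264394408790214), np.float64(1.3387447646338526), np.float64(1.3263661036662746)]
origin from K [568.   30.1] from T [567.2  26.7]
bottle [[703.3  17.1  67. ]]
tape [[674.3 -65.4  18. ]]
jar [[741.9 133.9  60. ]]
small white [[ 554.6 -190.6   25. ]]
```

The origin of the chute is at about (568, 29) with yaw 1.331. The stack is at about chute (-94, -19). I'll close the fingers and come down behind it.

```bash
cat >> h.py <<'E'
O=np.array([568.,29.]);YAW=1.331
u=np.array([np.cos(YAW),np.sin(YAW)]);v=np.array([-u[1],u[0]])
def W(x,y,z): return [*(O+x*u+y*v),z]
E
python3 - <<'E'
from rig import arm
from h import *
np.set_printoptions(precision=2,suppress=True)
for yw in(YAW,YAW-np.pi):
    print(arm.ik(W(-148,-19,58),[np.pi,0,yw]),arm.ik(W(-10,-19,58),[np.pi,0,yw]))
arm.gripper_close()
p=arm.get_state()["tool_pos"]
arm.servo_line([p[0],p[1],250],speed=200)
arm.reach(W(-150,-19,200),[np.pi,0,YAW])
arm.servo_line(W(-150,-19,75),speed=120)
arm.hold(.3)
s=arm.get_state();print(s["time_s"],s["tool_pos"],W(-150,-19,75),s["tool_rot"],s["contact_force"])
im=arm.grab_frame("scene");cv2.imwrite("pics/s2.png",cv2.resize(im[120:270,180:380,::-1],(800,600)))
im=arm.grab_frame("wrist");cv2.imwrite("pics/w2.png",im[:,:,::-1])
E
```

```text
[-0.35  0.22  1.81 -0.    1.12 -0.11] [-0.11  0.26  1.75 -0.    1.13  0.13]
None None
4.7083 [ 551.13 -121.31   75.49] [np.float64(550.8306231019046), np.float64(-121.2205461877008), 75] [3.14 0.   1.33] [0.31 0.02 0.39]
```

View pics/s2.png

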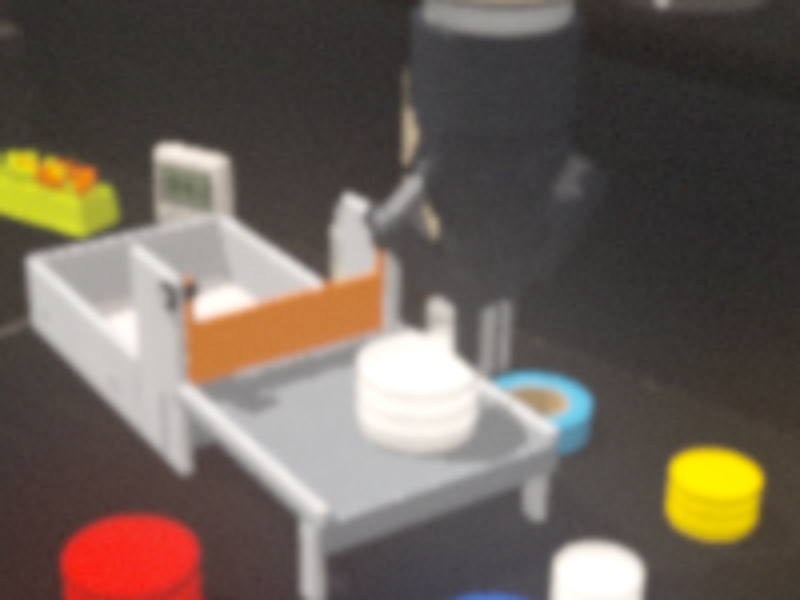

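View pics/w2.png

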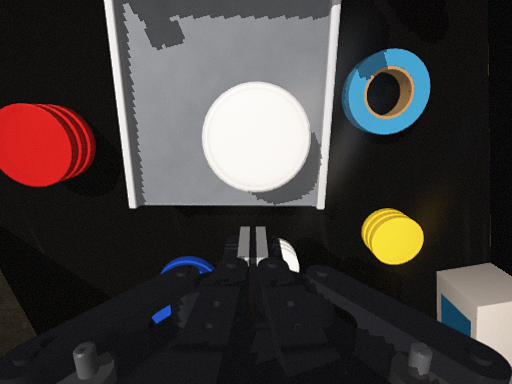

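The wrist view shows the closed fingers at (253,228) in line with the stack at (256,137, radius 54). The scene view shows the fingers at about (495,340) of the crop. I'll check that position by projection.

Run:
```python
from rig import arm
from h import *
np.set_printoptions(precision=1,suppress=True)
def proj(n,P):
    c=arm.get_calibration(n);T=np.linalg.inv(c["world_from_camera"]);q=T[:3,:3]@np.array(P)+T[:3,3]
    return np.array([c["cx"]+c["fx"]*q[0]/q[2],c["cy"]+c["fy"]*q[1]/q[2]])
t=arm.get_state()["tool_pos"]
for P in(t,W(-150,-19,50),W(-94,-19,88),W(-150,72,58),W(-150,-72,58)):
    print("scene crop",(proj("scene",P)-[180,120])*4,"wrist",proj("wrist",P))
w=arm.get_calibration("wrist");c=cast(w,[[256,137],[310,137]],88);print("dish from wrist",c,(c[0,:2]-O)@u,(c[0,:2]-O)@v)
for q in cast(w,[[131,207],[325,207]],58):print((q[:2]-O)@u,(q[:2]-O)@v)
```

```text
scene crop [478.  424.3] wrist [252.5 220. ]
scene crop [475.7 468.1] wrist [252.4 207.7]
scene crop [412.8 356.3] wrist [252.3 137.9]
scene crop [320.8 509. ] wrist [129.  211.4]
scene crop [559.3 425.3] wrist [324.2 211.3]
dish from wrist [[566.3 -66.8  88. ]
 [596.7 -74.3  88. ]] -93.48876313623215 -21.15653561254268
-146.5492829338973 70.08865780549681
-146.68646302584193 -72.33924268382027
```

Run:
```python
from rig import arm
from h import *
s=arm.get_state();print(s["finger_gap"],s["grasp_force"],s["time_s"],s["tool_pos"])
im=arm.grab_frame("wrist")[170:290,170:330,::-1]
sc=arm.grab_frame("scene")[180:240,270:350,::-1]
cv2.imwrite("pics/c3.png",np.hstack([cv2.resize(im,(400,300),interpolation=cv2.INTER_CUBIC),cv2.resize(sc,(400,300),interpolation=cv2.INTER_CUBIC)]))
```

```text
0.0029721690953358492 0.0 4.8083 [ 550.95130652 -121.24684226   75.23507596]
```

View pics/c3.png

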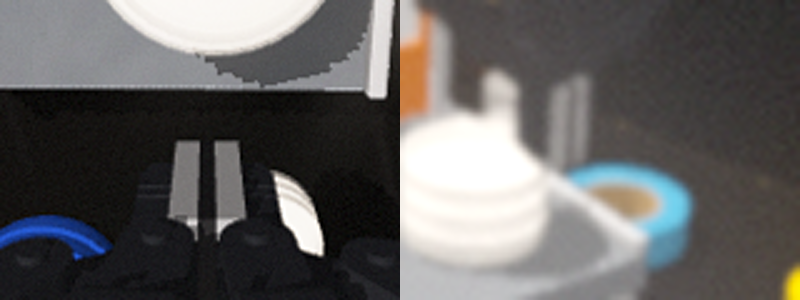

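Run:
```python
from rig import arm
from h import *
A=[];b=[]
for n,p in(("wrist",(253,226)),("scene",(304,212))):
    c=arm.get_calibration(n);o=c["world_from_camera"][:3,3];d=cast(c,p,0)[0]-o;d/=np.linalg.norm(d)
    M=np.eye(3)-np.outer(d,d);A.append(M);b.append(M@o);print(n,o.round())
P=np.linalg.lstsq(np.vstack(A),np.hstack(b),rcond=None)[0]
print(P,[np.linalg.norm(M@P-q) for M,q in zip(A,b)],(P[:2]-O)@u,(P[:2]-O)@v)
```

```text
wrist [568. -53. 252.]
scene [  27. -526.  462.]
[ 556.64886701 -119.01649584  102.25044374] [np.float64(5.88265250567294), np.float64(5.882652505673384)] -146.47715475822093 -24.12829031298876
```

The visible finger ends triangulate about 25 mm above the reported TCP. I'll check by gently probing the deck lip with the fingertip, in small steps with a force stop.

Run:
```python
from rig import arm
from h import *
f0=arm.get_state()["contact_force"]
z=75
while z>50:
    z-=1.5 if z>58 else .7
    arm.servo_line(W(-147,-20,z),speed=30)
    s=arm.get_state();f=s["contact_force"]-f0
    if np.abs(f[2])>2.5: break
print(z,s["tool_pos"],f,s["time_s"])
im=arm.grab_frame("scene")[150:270,210:370,::-1]
cv2.imwrite("pics/c4.png",cv2.resize(im,(800,600),interpolation=cv2.INTER_CUBIC))
```

```text
49.99999999999997 [ 552.45731541 -118.51391339   49.93325481] [ 0.49450018 -0.25478777 -0.76786898] 10.425
```

View pics/c4.png

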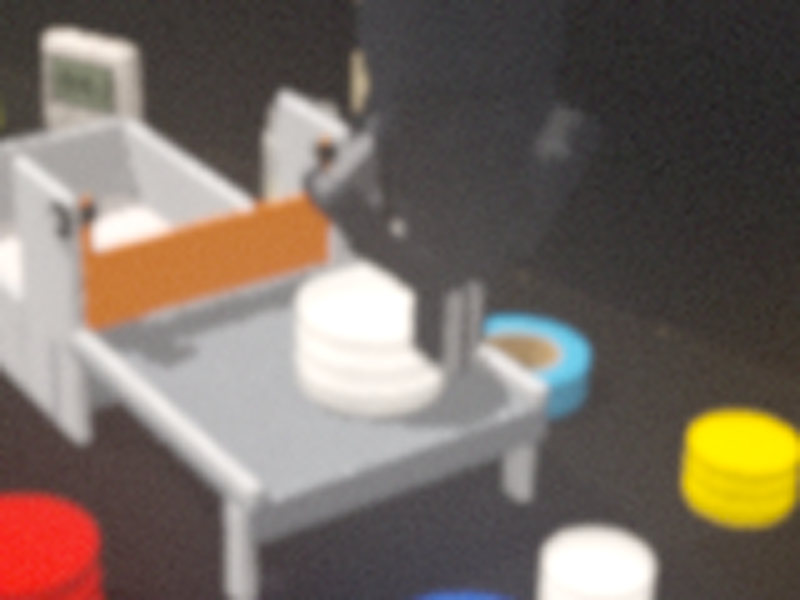

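The fingertip at (450,375) clearly still hangs well above the deck, and there is no contact. I'll keep lowering with the force stop.

Run:
```python
from rig import arm
from h import *
f0=arm.get_state()["contact_force"]
z=50
while z>22:
    z-=1.5
    arm.servo_line(W(-145,-20,z),speed=40)
    s=arm.get_state();f=s["contact_force"]-f0
    if np.linalg.norm(f)>2.5: break
print(z,s["tool_pos"],f,s["time_s"])
im=arm.grab_frame("scene")[150:270,210:370,::-1]
cv2.imwrite("pics/c5.png",cv2.resize(im,(800,600),interpolation=cv2.INTER_CUBIC))
```

```text
21.5 [ 552.8647663  -116.55551096   21.33725076] [ 0.32613189 -1.66068444  0.30232753] 15.225
```

View pics/c5.png

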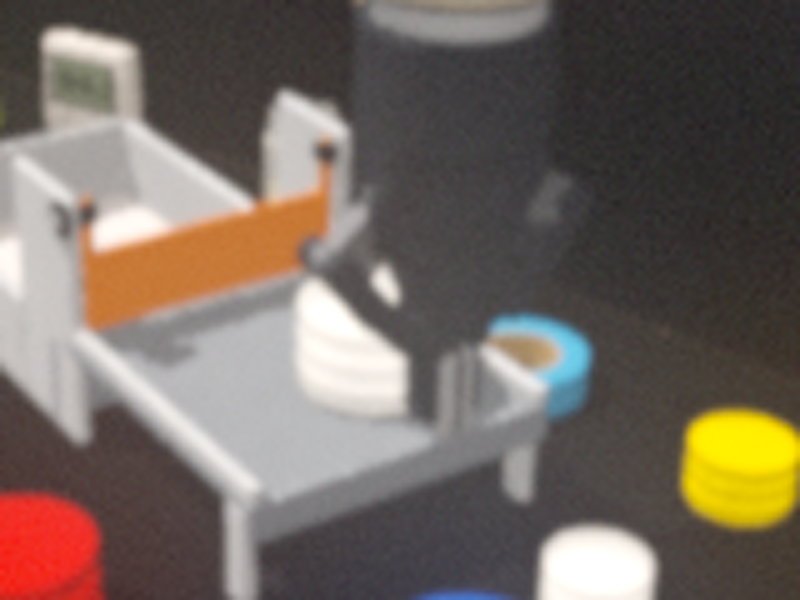

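The tip is now about at deck level, around (445,428), so the real fingertips sit about 27 mm behind the reported TCP. I'll push with TCP z = 43, which puts the tip about 20 mm above the deck and keeps the gripper body above the cheeks. A slight yaw will steer the stack towards the middle.

Run:
```python
from rig import arm
from h import *
np.set_printoptions(precision=2,suppress=True)
a=.15;ca,sa=np.cos(a),np.sin(a);ori=[np.pi,0,YAW+a]
D=np.array([-93.5,-20.5])
def P(d): # finger centre after the stack has moved d (nominal), 43 mm behind
    return W(*(D+(d-43)*np.array([ca,sa])),43)
arm.servo_line(W(-150,-20,43),speed=80)
arm.servo_line(P(-11),speed=60,ori=ori)
f0=arm.get_state()["contact_force"]
for d,sp in((30,45),(60,45),(85,40),(100,40),(110,40),(117,40)):
    arm.servo_line(P(d),speed=sp)
    s=arm.get_state();f=s["contact_force"]-f0;print(d,s["time_s"],f)
    if np.linalg.norm(f)>7: print("stop");break
im=arm.grab_frame("scene")[110:260,180:380,::-1];tp=arm.grab_frame("top")[130:250,150:330,::-1]
cv2.imwrite("pics/c6.png",np.hstack([cv2.resize(im,(400,300)),cv2.resize(tp,(400,267)) if 0 else cv2.resize(tp,(400,300))]))
```

```text
30 17.0583 [-0.56  0.15 -0.02]
60 17.875 [-0.66  0.82  0.39]
85 18.65 [-0.06 -0.   -0.59]
100 19.175 [-1.17  0.92  0.22]
110 19.575 [-1.24  0.2   0.67]
117 19.9 [-1.07  0.99  0.82]
```

View pics/c6.png

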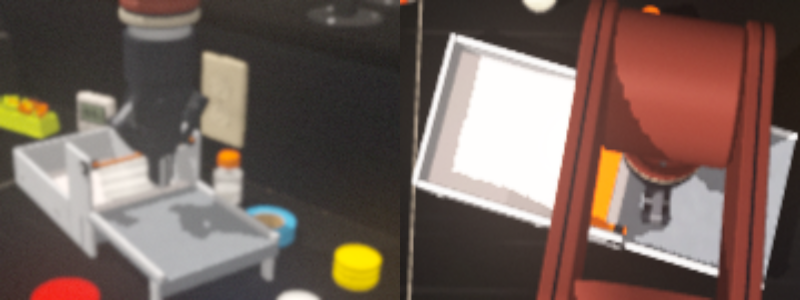

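The stack (scene half at about (118,180)) is under the raised flap, still on the deck. I'll push a little further.

Run:
```python
from rig import arm
from h import *
np.set_printoptions(precision=2,suppress=True)
a=.15;ca,sa=np.cos(a),np.sin(a)
D=np.array([-93.5,-20.5])
P=lambda d:W(*(D+(d-43)*np.array([ca,sa])),43)
f0=arm.get_state()["contact_force"];pr=[]
def crop():
    return arm.grab_frame("scene")[150:240,200:290,::-1]
for d in(121,125,129,133):
    arm.servo_line(P(d),speed=30);arm.hold(.2)
    pr.append(crop());s=arm.get_state();f=s["contact_force"]-f0;print(d,s["time_s"],f)
    if np.linalg.norm(f)>7: print("stop");break
cv2.imwrite("pics/c7.png",np.vstack([np.hstack([cv2.resize(p,(300,300)) for p in pr[:2]]),np.hstack([cv2.resize(p,(300,300)) for p in pr[2:4]])]))
```

```text
121 20.5333 [-0.04  0.98  0.21]
125 21.0667 [ 0.21  1.2  -0.42]
129 21.6 [-0.62 -0.04 -0.61]
133 22.1333 [-0.3   0.67  0.52]
```

View pics/c7.png

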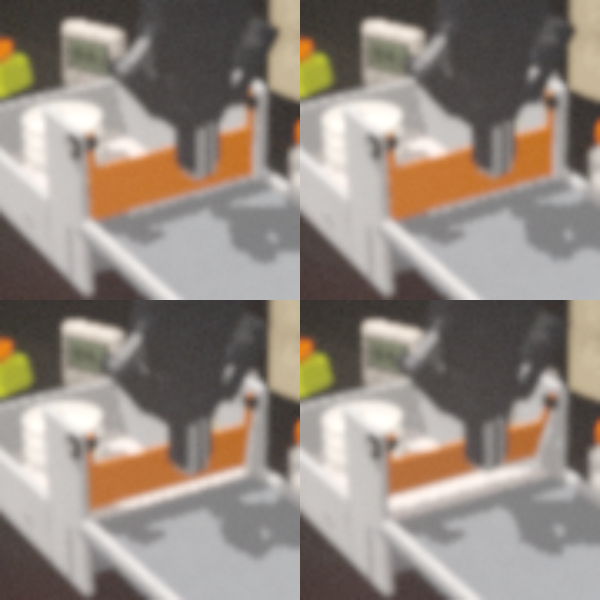

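The stack slid into the tray at the first step, showing white at about (60,140), and the flap shut. The later steps only pushed the flap. I'll draw back now and check from above.

Run:
```python
from rig import arm
from h import *
arm.servo_line(W(-110,-25,43),speed=120)
arm.servo_line(W(-190,-40,110),speed=150)
arm.servo_line(W(-260,-20,230),speed=200)
arm.hold(.3)
s=arm.get_state();print(s["time_s"],s["contact_force"])
a=arm.grab_frame("scene")[110:260,180:380,::-1];t=arm.grab_frame("top")[100:250,140:340,::-1]
cv2.imwrite("pics/c8.png",np.hstack([cv2.resize(a,(400,300)),cv2.resize(t,(400,300))]))
```

```text
25.175 [0.38329788 0.44010863 0.13995923]
```

View pics/c8.png

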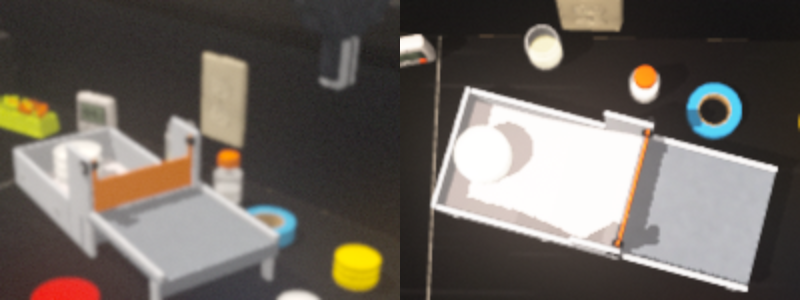

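The stack lies flat in the tray at (483,154) in the top half. The flap is shut, the bystanders are where they were, and the arm is clear.

```bash
python3 -c "
from rig import arm
print(arm.finish_job())"
```

```text
the job is handed in; nothing more can be done
None
```

I pushed the stack through the flap into the tray, where the last pictures show it lying flat with the flap shut and the bottle, jar and tape unmoved; the job is handed in, but no verdict came back.

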